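# Knock out the pressed tile through the press guard

### The job

A clay tile has just been pressed and still sits in the die. With the fingertips, reach down through the cutout in the top of the yellow press guard without touching the guard, and ease the red knock-out lever all the way down so that the tile rises clear of the die. Finish while still holding the lever down, so that the tile can be slid off, and leave the tile and everything else on the bench alone.

Things in the scene. Friction and masses are not known exactly. Their poses are not given: they have to be found in the camera images.
- press: Green C-frame bench press for clay tiles, 485 mm high, bolted down. Origin: on the bench below the die's centre; x points to the back (column), -x to the front (lever and cutout), z up. The steel die, 150 x 150 mm about the origin, has its top face 100 mm above the bench and a square well 103 x 103 mm. Nothing of the press but the lever reaches further forward than x = -120 mm.
- guard: Yellow sheet-steel and mesh guard fixed to the press, with the press's origin and axes; not to be touched. In front, a flat-topped shroud over the lever: x -295 to -105 mm, y -145 to 145 mm, top 97 mm above the bench (the cutout's rubber edging stands 2 mm higher). Behind it, x -119 to 97 mm, an upright mesh screen 310 mm high, same width.
- window (a point): Centre of the rectangular cutout in the shroud's flat top, at top level, 97 mm above the bench; axes as the press. Clear opening 88 mm along press x by 102 mm along press y, edged with black rubber 10 mm deep. Only the lever lies under it.
- paddle (a point): Centre of the upper face of the lever's red paddle, a plate 60 mm wide (press y), 45 mm along press x, 10 mm thick, under the cutout. At rest about 79 mm above the bench and 3 mm nearer the column than the cutout's centre; fully down about 56 mm above the bench, at most 1.5 mm further forward. Its front edge tips 0.12 rad up at rest, 0.08 rad down when pressed.
- knockout (a joint): Knock-out lever: 0 raised (rest), 0.20 rad fully down on its stop. Hinge across the front of the bed, 115 mm behind the paddle's centre, 60 mm above the bench. A spring and the tile's weight raise it again when let go; pressing the paddle takes about 4 N at first, 8 N at the bottom. It lifts the ejector under the tile 85 mm per rad, 17 mm in all.
- tile: The pressed clay tile, 100 x 100 x 9 mm, lying loose and flat on the ejector in the die. Origin: centre of its underside; at rest 87 mm above the bench (its top 4 mm below the die's face), with the lever fully down 104 mm above the bench.
- dry_tile_1: Dry buff tile 100 x 100 x 9 mm lying on the bench to the robot's left, the lower of two. Origin: centre of its underside. To be left alone.
- dry_tile_2: The upper of the two dry tiles, same size. Origin: centre of its underside. To be left alone.
- bowl: Terracotta bowl, 72 mm across, 48 mm high, standing on the bench in front of the guard. Origin: centre of its underside. To be left alone.
- glaze_jar: White glaze jar with a blue lid, 68 mm across, 85 mm high, on the bench between the robot and the press, to the left. Origin: centre of its underside. To be left alone.
- mug: Blue mug, 76 mm across, 85 mm high, on the bench to the robot's right. Origin: centre of its underside. To be left alone.
- brush: Brush with a red handle, 190 mm long, lying on the bench to the robot's right. Origin: under its middle; it lies along its x axis. To be left alone.
- rib: Blue plastic potter's rib, about 70 x 75 mm, 7 mm thick, lying on the bench to the robot's right. Origin: underside, centre of its round part. To be left alone.
Not all that is in view belongs to the job. Leave any orange or purple look-alike of the tile alone.

How it is judged:
By the outcome, as a careful person would: the job done as asked, in the order asked, and still so for the second after the job is handed in, while the arm keeps its last pose, push and grip.
It also fails if it takes over 35 s, if anything falls off the work surface, if the arm or the gripper's body presses on something with over 40 N, if the wrist force passes 120 N, or if a joint passes its speed limit or range.

### The arm

A 7-joint arm with a two-finger parallel gripper is mounted at the origin on the work surface. World frame = base frame: x ahead of the robot, y to its left, z up, the work surface at z = 0. Lengths are in m, angles in rad, forces in N, time in s.
With the tool pointing down it reaches from about 0.4 to 0.875 m from the base axis. Payload 4.4 kg.
Tool frame: the origin (TCP) lies at the very end of the fingers, on their centre line; the grasp point (between the pads) lies 19 mm behind it; z points along the fingers, y is the line along which they close (so a half turn about z gives the same grasp; the last joint's range is limited). The gripper opens to 85 mm and grips with 20 to 120 N. Pads are 22 mm wide; open, the fingers measure 114 mm over their backs; the gripper's body (76 mm by 85 mm) begins 54 mm behind the grasp point. The pads swing forward as they close: fully open they stand 13 mm farther back than shut.
Start: joints at [1.085, 0.628, 0.038, 1.517, -0.027, 0.996, -0.02], TCP at [0.265, -0.594, 0.231] pointing down, gripper open.
Joint ranges: [-3.06, 3.06], [-0.37, 2.12], [-1.25, 1.32], [0.18, 2.47], [-1.1, 4.24], [0.23, 1.98], [-2.94, 2.94]. Speed limits (rad/s): [2.57, 2.57, 3.14, 3.14, 3.14, 3.14, 3.14].

### API

Orientations are given as a unit quaternion [x, y, z, w].
In Python, from rig import * gives the robot as it stands.
- The arm moves only by the shell command python3 -m pendant 'ROWS'. ROWS is JSON, a list that holds one entry, the list of rows, each a list of 7 numbers: the turn, a rotation vector about the tool's x, y, z in degrees, then the shift along the tool's x, y, z in mm, then the gripper's target within -1 to 1 (fully open at 1, half-way at 0, shut at -1). In form: [[[wx, wy, wz, x, y, z, fingers], ...]]. A call has 1 to 20 rows; each row shifts and turns the commanded pose from where the row before left it, along the tool's axes as they then stand; what a row does not reach is not made up. A row lasts 1/10 s, in which the tool goes at most 50 mm and 8.59 degrees, less where a joint would pass 70% of its speed; a pose out of reach is approached as far as the arm can. A call with a gripper value outside its range is refused whole. The fingers move at their own pace and stop on an object; the grip force is fixed at half the most. Time passes only in rows, so rows that do not move let the fingers close. It gives the time, the measured TCP pose, the force, the opening and the grip force at its end, in the units of the state.
- observe(): the state, without advancing time (a new reading comes with each control period).
- snapshot(name): name is "scene" or "top" or "wrist"; returns a dict with "frame" (384x512x3 uint8, red, green, blue), "camera_matrix" (3x3 intrinsics, pixels), "R" (3x3) and "t" (3): a world point X has camera coordinates R X + t. Camera axes: x right, y down, z forward; pixel columns grow to the right and rows downward; lengths in m; the calibration is good to about 2 mm. A picture is of the moment at which its call begins. There is no depth.
- close_job(): hands the job in; it is judged then, once.
The state is a dict: "t": time; "joint_pos": joint angles; "qd": joint speeds; "effort": joint torques, N m; "tcp_pos": TCP position; "orientation": TCP orientation; "force": force on the tool from outside, world axes, zero at the start; "torque": the same for the moment, N m; "width": opening from 0.0 (shut) to 1.0 (fully open); "grip_force": force on a finger pad.
Only numpy, scipy, OpenCV 4.12 (cv2) and the standard library are available. Lean on these libraries where they do the work, as an engineer would, in place of code of your own. Each camera call takes 0.05 s, during which the arm holds its last target. There are 200 camera calls.

## Working session

There is one attempt and no reset: what is moved stays moved. The work goes in short steps, Python scripts to look and compute and a shell command to move; the robot and the scene stay as the last step left them, time stands still between calls to the robot, and variables do not carry over. Pictures are saved under pics/ and viewed, at most 10 in all, crops included, and the job is handed in when it is done.

```bash
mkdir -p pics; python3 - <<'E'
from rig import *
import cv2,pickle
d={}
for n in ("scene","top","wrist"):
    s=snapshot(n);d[n]=s;cv2.imwrite(f"pics/{n}0.png",s["frame"][:,:,::-1])
pickle.dump(d,open("s0.pkl","wb"))
o=observe();print(o)
E
```

```text
{'t': 0.15, 'joint_pos': array([ 1.08521393,  0.62914233,  0.03845369,  1.51812591, -0.02703537,
        0.99629755, -0.01998132]), 'qd': array([-9.10569354e-04, -1.16271266e-03, -3.41256111e-05, -3.44106699e-03,
        3.41460915e-04, -4.93195444e-04, -1.00509551e-04]), 'effort': array([ 2.35915890e-03, -5.63804269e+01,  1.22803576e+00, -1.93653435e+01,
        1.11323758e-02,  7.40075950e-03,  1.31838749e-05]), 'tcp_pos': array([ 0.26476089, -0.59312104,  0.23059877]), 'orientation': array([ 9.78053806e-01,  2.08351199e-01, -1.42141669e-04, -7.13932740e-04]), 'force': array([ 0.65810263,  0.48149473, -0.46730591]), 'torque': array([ 0.02983922, -0.02230087,  0.0030019 ]), 'grip_force': 0.0, 'width': 1.0044499284796888}
```

View pics/scene0.png

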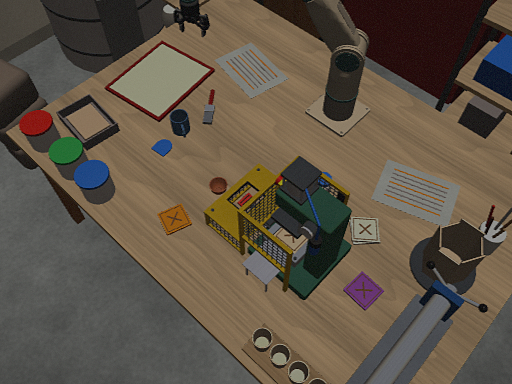

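View pics/top0.png

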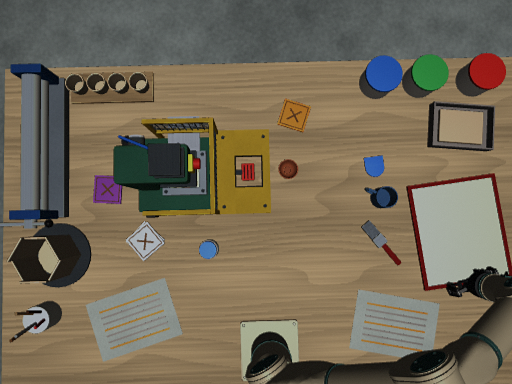

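The top view shows the press at about (175,180), the shroud at (217–270,130–213), the cutout at about (248,171) with the red paddle in it, and the bowl at (288,169). The press's x axis points to image left, which is roughly world +y.

```bash
cat > h.py <<'E'
import numpy as np
def ray(s,uv,z):
    K,R,t=map(np.asarray,(s["camera_matrix"],s["R"],s["t"]))
    c=-R.T@t; d=R.T@np.linalg.solve(K,[*uv,1.0])
    return c+d*(z-c[2])/d[2]
def proj(s,X):
    p=s["camera_matrix"]@(np.asarray(s["R"])@np.asarray(X)+np.asarray(s["t"]));return p[:2]/p[2]
E
python3 - <<'E'
import pickle,cv2,numpy as np
from h import *
d=pickle.load(open("s0.pkl","rb"));s=d["top"];f=s["frame"]
c=f[110:230,200:310,::-1];cv2.imwrite("pics/crop1.png",cv2.resize(c,None,fx=5,fy=5,interpolation=cv2.INTER_NEAREST))
h=cv2.cvtColor(f,cv2.COLOR_RGB2HSV)
y=cv2.inRange(h,(20,150,90),(32,255,255)); 
r=cv2.inRange(h,(0,150,80),(8,255,255))|cv2.inRange(h,(172,150,80),(180,255,255))
r[:, :215]=0;r[:,270:]=0;r[:130]=0;r[213:]=0
y[:,:219]=0
n,l,st,ce=cv2.connectedComponentsWithStats(y);i=1+st[1:,4].argmax();m=(l==i).astype(np.uint8)
print(st[i])
cs,hi=cv2.findContours(m,cv2.RETR_CCOMP,cv2.CHAIN_APPROX_NONE)
for k,cc in enumerate(cs):
    if cv2.contourArea(cc)>200:
        q=cv2.minAreaRect(cc);b=cv2.boxPoints(q);P=np.array([ray(s,p,.097)[:2] for p in b])
        print(hi[0][k][3],q,P.round(4).tolist(),P.mean(0),[np.linalg.norm(P[j]-P[j-1]).round(4) for j in range(4)])
ys,xs=np.nonzero(r);q=cv2.minAreaRect(np.c_[xs,ys].astype(np.float32));P=np.array([ray(s,p,.079)[:2] for p in cv2.boxPoints(q)])
print("red",q,P.round(4).tolist(),P.mean(0))
print("cam",-s["R"].T@s["t"], "px/m", proj(s,[.5,.1,.1]),proj(s,[.6,.1,.1]))
E
```

```text
[ 219  129   52   85 3341]
-1 ((244.5, 171.0), (84.0, 51.0), 90.0) [[0.7797, 0.1577], [0.775, -0.0192], [0.4841, -0.0104], [0.489, 0.1642]] [0.63194203 0.07309409] [np.float64(0.2908), np.float64(0.177), np.float64(0.291), np.float64(0.1747)]
0 ((248.0, 171.0), (30.0, 34.0), 0.0) [[0.5734, 0.1142], [0.6911, 0.1113], [0.6883, 0.0077], [0.5706, 0.0111]] [0.63082285 0.06107888] [np.float64(0.1032), np.float64(0.1177), np.float64(0.1037), np.float64(0.1178)]
red ((247.49114990234375, 171.38528442382812), (17.2567138671875, 12.271441459655762), 85.60128784179688) [[0.6603, 0.0858], [0.6624, 0.043], [0.6021, 0.0401], [0.5999, 0.0828]] [0.6311703  0.06293034]
cam [0.4737443  0.05873315 1.69849906] px/m [237.64788678 209.23956572] [236.91528133 180.10098145]
```

View pics/crop1.png

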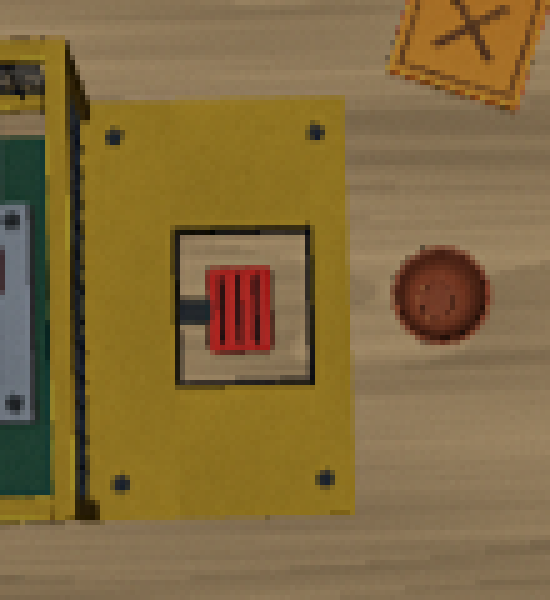

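```bash
python3 -m pendant '[[[0,0,0,37.5,-28,-1.5,-1],[0,0,0,37.5,-28,-1.5,-1],[0,0,0,37.5,-28,-1.5,-1],[0,0,0,37.5,-28,-1.5,-1],[0,0,0,37.5,-28,-1.5,-1],[0,0,0,37.5,-28,-1.5,-1],[0,0,0,37.5,-28,-1.5,-1],[0,0,0,37.5,-28,-1.5,-1],[0,0,0,37.5,-28,-1.5,-1],[0,0,0,37.5,-28,-1.5,-1],[0,0,0,37.5,-28,-1.5,-1],[0,0,0,37.5,-28,-1.5,-1],[0,0,0,37.5,-28,-1.5,-1]]]'
python3 -m pendant '[[[0,0,-8,0,0,0,-1],[0,0,-8,0,0,0,-1],[0,0,-8,0,0,0,-1],[0,0,-8,0,0,0,-1],[0,0,-8,0,0,0,-1],[0,0,-8,0,0,0,-1],[0,0,-8,0,0,0,-1],[0,0,-8,0,0,0,-1],[0,0,-2,0,0,0,-1],[0,0,0,0,0,0,-1]]]'
python3 - <<'E'
from rig import *
import cv2,pickle
from scipy.spatial.transform import Rotation as R
d={}
for n in ("scene","wrist"):
    s=snapshot(n);d[n]=s;cv2.imwrite(f"pics/{n}1.png",s["frame"][:,:,::-1])
pickle.dump(d,open("s1.pkl","wb"))
o=observe();print(o["t"],o["tcp_pos"],o["joint_pos"].round(3),o["width"],o["force"]);print(R.from_quat(o["orientation"]).as_matrix().round(4))
E
```

```text
t: 1.45
tcp_pos: [0.5623, -0.0607, 0.2508]
orientation: [0.978, 0.208, -0.0, 0.0]
force: [1.2, -0.8, -0.4]
width: -0.001
grip_force: 0.0
t: 2.45
tcp_pos: [0.5616, -0.0627, 0.2506]
orientation: [0.708, 0.707, -0.0, -0.0]
force: [0.6, -0.8, -0.1]
width: -0.002
grip_force: 0.0
2.55 [ 0.56172159 -0.06259086  0.25074062] [ 0.27   0.498 -0.315  1.729  0.184  0.944 -0.119] 0.004020284872044147 [-0.28683836 -0.19180811  0.58627012]
[[ 1.5e-03  1.0e+00 -1.0e-04]
 [ 1.0e+00 -1.5e-03 -0.0e+00]
 [-0.0e+00 -1.0e-04 -1.0e+00]]
```

View pics/wrist1.png

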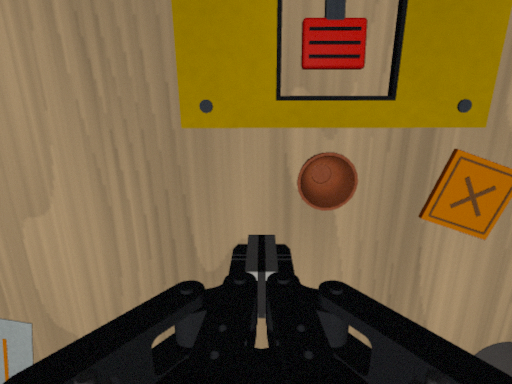

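View pics/scene1.png

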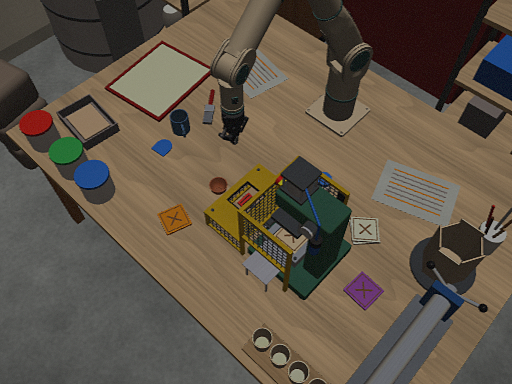

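```bash
python3 - <<'E'
import pickle,cv2,numpy as np
from h import *
s=pickle.load(open("s1.pkl","rb"))["wrist"];f=s["frame"]
h=cv2.cvtColor(f,cv2.COLOR_RGB2HSV)
r=cv2.inRange(h,(0,180,100),(6,255,255))|cv2.inRange(h,(174,180,100),(180,255,255));r[90:]=0
ys,xs=np.nonzero(r);print("red bbox",xs.min(),xs.max(),ys.min(),ys.max())
for z in (.079,.077): print("paddle edges",[ray(s,p,z)[:2].round(4).tolist() for p in [(xs.min(),43),(xs.max()+1,43),(334,ys.min()),(334,ys.max()+1)]])
y=cv2.inRange(h,(20,180,80),(32,255,255));y[140:]=0
# front edge line
fe=[(x,np.nonzero(y[:,x])[0].max()+1) for x in range(200,470,5)]
P=np.array([ray(s,p,.097)[:2] for p in fe]);k=np.polyfit(P[:,0],P[:,1],1);print("front edge y",P[:,1].mean(),"yaw dev deg",np.degrees(np.arctan(k[0])))
# side edges at rows
for v in (20,60,90,110):
    t=np.nonzero(y[v])[0]; gaps=t[:-1][np.diff(t)>20]
    e=[t.min(),t.max()+1]
    if v<95:
        i=np.argmax(np.diff(t)); e=[t.min(),t[i]+1,t[i+1],t.max()+1]
    print(v,e,[ray(s,(a,v),.097)[:2].round(4).tolist() for a in e])
c=np.nonzero(y[:,330])[0];c=c[c>75];print("cut front row",c.min(),ray(s,(330,c.min()),.097))
print("cam",-s["R"].T@s["t"])
E
```

```text
red bbox 302 366 18 67
paddle edges [[0.6004, 0.0609], [0.6612, 0.0608], [0.6288, 0.0816], [0.6319, 0.0391]]
paddle edges [[0.6006, 0.0612], [0.6618, 0.0611], [0.6293, 0.0821], [0.6323, 0.0392]]
front edge y -0.015248515058881721 yaw dev deg 0.13862303957245686
20 [np.int64(173), np.int64(277), np.int64(405), np.int64(509)] [[0.4861, 0.0765], [0.5759, 0.0764], [0.6865, 0.0763], [0.7763, 0.0762]]
60 [np.int64(176), np.int64(277), np.int64(400), np.int64(500)] [[0.4859, 0.0446], [0.5764, 0.0445], [0.6865, 0.0443], [0.776, 0.0442]]
90 [np.int64(179), np.int64(276), np.int64(396), np.int64(494)] [[0.4865, 0.0191], [0.5758, 0.019], [0.6863, 0.0188], [0.7765, 0.0187]]
110 [np.int64(180), np.int64(489)] [[0.486, 0.0012], [0.7759, 0.0009]]
cut front row 100 [0.62612056 0.01008378 0.097     ]
cam [0.56212097 0.01559938 0.39367969]
```

Both views agree on these positions:
- Window centre: (0.631, 0.058)
- Paddle centre: (0.631, 0.060)
- Press origin: about (0.631, 0.280), with yaw 90.1°

The shroud width measures 290 mm, as given.

```bash
python3 -m pendant '[[[0,0,0,30,17.5,0,-1],[0,0,0,30,17.5,0,-1],[0,0,0,30,17.5,0,-1],[0,0,0,30,17,0,-1],[0,0,0,0,0,30,-1],[0,0,0,0,0,30,-1],[0,0,0,0,0,30,-1],[0,0,0,0,0,20,-1],[0,0,0,0,0,0,-1],[0,0,0,0,0,0,-1]]]'
python3 - <<'E'
from rig import *
import cv2,pickle,numpy as np
d={}
for n in ("scene","top","wrist"):
    s=snapshot(n);d[n]=s
pickle.dump(d,open("s2.pkl","wb"))
a=cv2.resize(d["scene"]["frame"][120:300,190:360],(566,600));
cv2.imwrite("pics/c2.png",a[:,:,::-1])
cv2.imwrite("pics/w2.png",d["wrist"]["frame"][:,:,::-1])
o=observe();print(o["t"],o["tcp_pos"],o["force"])
E
```

```text
t: 3.55
tcp_pos: [0.6314, 0.0578, 0.1411]
orientation: [0.707, 0.707, 0.0, 0.0]
force: [0.3, -0.0, 0.6]
width: 0.001
grip_force: 0.0
3.7 [0.63230678 0.05781625 0.14246695] [ 0.60226974 -0.579872    0.10818585]
```

View pics/w2.png

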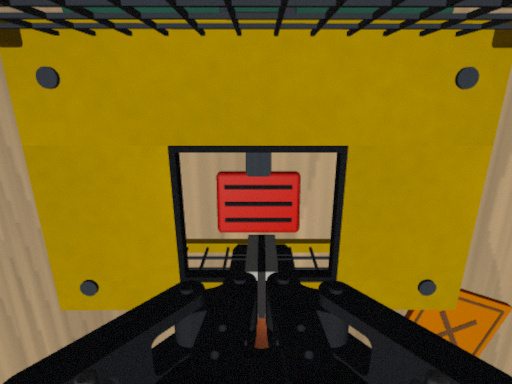

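The wrist view shows the cutout at columns 180–337 and rows 150–275, with the paddle at (217–300,172–232). The fingertips at (262,237) are centred across it. Next I'll check how wide the finger linkage is at each height, since it lies in the fingers' plane.

```bash
python3 - <<'E'
import pickle,numpy as np
s=pickle.load(open("s2.pkl","rb"))["wrist"]
K,R,t=map(np.asarray,(s["camera_matrix"],s["R"],s["t"]));c=-R.T@t;print(c)
for uv in [(248,236),(276,236),(233,250),(293,250),(230,280),(180,287),(343,287),(150,302),(70,345)]:
    d=R.T@np.linalg.solve(K,[*uv,1.]);o=[]
    for y in (.058,.070):
        p=c+d*(y-c[1])/d[1];o+=[(1e3*(p-[.6315,0,.1415]))[[0,2]].round().tolist()]
    print(uv,o)
E
```

```text
[0.63216384 0.13607039 0.28539978]
(248, 236) [[-6.0, -16.0], [-5.0, 8.0]]
(276, 236) [[10.0, -16.0], [8.0, 8.0]]
(233, 250) [[-14.0, 0.0], [-11.0, 22.0]]
(293, 250) [[18.0, 0.0], [15.0, 22.0]]
(230, 280) [[-13.0, 27.0], [-11.0, 45.0]]
(180, 287) [[-33.0, 32.0], [-28.0, 50.0]]
(343, 287) [[36.0, 33.0], [30.0, 50.0]]
(150, 302) [[-43.0, 42.0], [-36.0, 58.0]]
(70, 345) [[-61.0, 64.0], [-52.0, 76.0]]
```

The linkage clears. Where it is 51 mm from centre it sits at least 55 mm above the tip, and the rim ends up about 44 mm above the tip. Descending.

```bash
python3 -m pendant '[[[0,0,0,0,0,15,-1],[0,0,0,0,0,15,-1],[0,0,0,0,0,15,-1],[0,0,0,0,0,8,-1],[0,0,0,0,0,3,-1],[0,0,0,0,0,3,-1],[0,0,0,0,0,3,-1],[0,0,0,0,0,2,-1],[0,0,0,0,0,0,-1],[0,0,0,0,0,0,-1]]]'; python3 -m pendant '[[[0,0,0,0,0,1.5,-1],[0,0,0,0,0,1.5,-1],[0,0,0,0,0,1.5,-1],[0,0,0,0,0,1.5,-1],[0,0,0,0,0,1.5,-1],[0,0,0,0,0,1.5,-1],[0,0,0,0,0,1,-1],[0,0,0,0,0,0,-1],[0,0,0,0,0,0,-1]]]'
```

```text
t: 4.7
tcp_pos: [0.6315, 0.0574, 0.0774]
orientation: [0.707, 0.707, 0.0, 0.0]
force: [-0.9, -1.3, 4.6]
width: -0.001
grip_force: 2.1
t: 5.6
tcp_pos: [0.6315, 0.0563, 0.0673]
orientation: [0.707, 0.707, -0.0, 0.001]
force: [-1.0, -2.6, 5.3]
width: 0.003
grip_force: 2.6
```

```bash
python3 -m pendant '[[[0,0,0,0,0,1,-1],[0,0,0,0,0,1,-1],[0,0,0,0,0,1,-1],[0,0,0,0,0,1,-1],[0,0,0,0,0,1,-1],[0,0,0,0,0,1,-1],[0,0,0,0,0,1,-1],[0,0,0,0,0,1,-1],[0,0,0,0,0,0,-1],[0,0,0,0,0,0,-1]]]'; python3 -m pendant '[[[0,0,0,0,0,1,-1],[0,0,0,0,0,1,-1],[0,0,0,0,0,1,-1],[0,0,0,0,0,0,-1],[0,0,0,0,0,0,-1]]]'
```

```text
t: 6.6
tcp_pos: [0.6315, 0.0561, 0.0596]
orientation: [0.707, 0.707, -0.0, 0.001]
force: [-1.0, -2.8, 7.2]
width: -0.002
grip_force: 3.4
t: 7.1
tcp_pos: [0.6315, 0.0562, 0.0566]
orientation: [0.707, 0.707, -0.0, 0.001]
force: [-1.5, -2.2, 6.8]
width: 0.003
grip_force: 3.7
```

```bash
python3 -m pendant '[[[0,0,0,0,0,1,-1],[0,0,0,0,0,0,-1],[0,0,0,0,0,0,-1]]]'; python3 -m pendant '[[[0,0,0,0,0,1,-1],[0,0,0,0,0,0,-1],[0,0,0,0,0,0,-1]]]'; python3 -m pendant '[[[0,0,0,0,0,0.5,-1],[0,0,0,0,0,0,-1],[0,0,0,0,0,0,-1]]]'
```

```text
t: 7.4
tcp_pos: [0.6315, 0.0562, 0.0559]
orientation: [0.707, 0.707, -0.0, 0.001]
force: [-1.7, -2.0, 10.4]
width: -0.0
grip_force: 4.8
t: 7.7
tcp_pos: [0.6315, 0.0562, 0.0556]
orientation: [0.707, 0.707, -0.0, 0.001]
force: [-3.0, -3.6, 14.2]
width: -0.001
grip_force: 7.0
t: 8.0
tcp_pos: [0.6316, 0.0562, 0.0554]
orientation: [0.707, 0.707, -0.0, 0.001]
force: [-4.6, -3.3, 16.6]
width: -0.004
grip_force: 8.2
```

The tip has stalled at z = 0.0554 while the force rose to 16 N, so the lever is on its stop. Checking with a picture.

```bash
python3 - <<'E'
from rig import *
import cv2,numpy as np
a=cv2.resize(snapshot("scene")["frame"][130:300,190:360],(390,390),interpolation=cv2.INTER_CUBIC)
b=cv2.resize(snapshot("wrist")["frame"],(400,300));b=np.vstack([b,np.zeros((90,400,3),np.uint8)])
cv2.imwrite("pics/f3.png",np.hstack([a,b])[:,:,::-1])
o=observe();print(o["t"],o["tcp_pos"],o["force"])
E
```

```text
8.1 [0.63154978 0.05623819 0.05544974] [-3.70732593 -3.03759135 16.7444799 ]
```

View pics/f3.png

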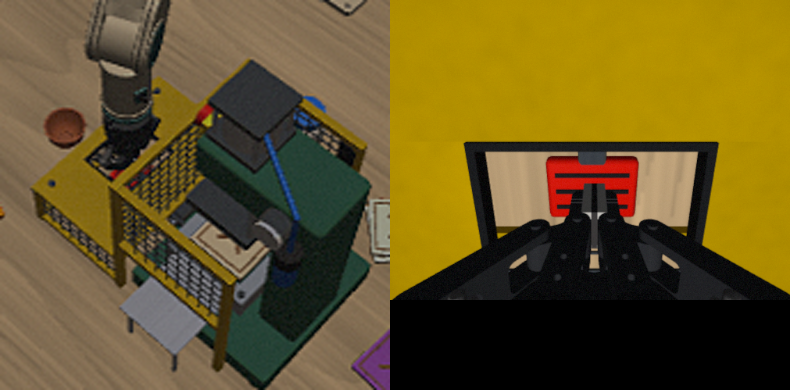

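The tile stands up out of the die, the fingers hold the paddle down near its centre, and they are clear of the cutout's edges. Handing in.

```bash
python3 -c "
from rig import *
print(close_job())"
```

```text
the job is handed in; nothing more can be done
None
```

The knock-out lever is held down on its stop with about 16 N and the tile is raised out of the die; the final images and force readings showed no contact with the guard or anything else, and the job was handed in at about 8 s.

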